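# Kit the air sander's parts into the rebuild caddy

### The job

Load the rebuild caddy for the small air sander: stand the rotor in the small round pocket, slip the liner sleeve over the post, lay the narrow backing pad in the large round pocket, and seat the one-eared end cap in the keyed pocket with its ear in the notch. Each part ends upright, fully down in its own place and let go. Leave the wide backing pad and the two-eared cap where they are.

Things in the scene. Friction and masses are not known exactly. Their poses are not given: they have to be found in the camera images.
- rotor: Air-motor rotor standing upright: plain steel cylinder 30 mm in diameter, 40 mm high, with five dark vane slots along its side and a 12 mm shaft, 20 mm long, on top (60 mm in all). z axis up, origin at the centre of its underside.
- liner: Liner sleeve standing upright: steel tube 48 mm outside, 36 mm bore, 34 mm high, open at both ends. z axis up, origin at the centre of its underside, on the bore's axis.
- pad: Narrow backing pad: black rubber disc 56 mm in diameter, 12 mm thick, with a steel stub 18 mm in diameter, 28 mm high, in the middle of its top (40 mm in all; a thin 26 mm collar, look only, at the stub's foot). Grip it by the stub. z axis up, origin at the centre of its underside.
- end_cap: One-eared end cap: aluminium disc 48 mm in diameter, 10 mm thick, with one ear 14 mm wide that reaches 48 mm from the disc's axis along the body's +x, and a round stub 20 mm in diameter, 30 mm high, in the middle of its top (40 mm in all). Grip it by the stub. z axis up, origin at the centre of its underside, on the disc's axis.
- wide_pad: Look-alike to be left alone: backing pad like the narrow one but 78 mm in diameter. z axis up, origin at the centre of its underside.
- two_ear_cap: Look-alike to be left alone: end cap like the other but with two such ears, one each way along +x and -x. z axis up, origin at the centre of its underside.
- nest_rotor: One of four fixed nests in a row, 108 mm apart, order varying, in an open steel caddy (126 x 448 mm, walls 14 mm high). Grey block 92 x 92 mm, 14 mm high, with the small round pocket, 46 mm in diameter, 9 mm deep, black floor. Origin on the pocket's axis at the block's underside, 4 mm above the table; pocket floor 5 mm above the origin, rim 14 mm.
- nest_liner: Fixed nest in the caddy. Grey plate 92 x 92 mm, 5 mm thick, no pocket, with an upright steel post 16 mm in diameter, 22 mm high, in its middle. Origin on the post's axis at the plate's underside; the sleeve stands on the plate's top, 5 mm above the origin, and the post's top is 27 mm above it.
- nest_pad: Fixed nest in the caddy. Grey block 92 x 92 mm, 14 mm high, with the large round pocket 74 mm in diameter, 9 mm deep, black floor. Origin on the pocket's axis at the block's underside; the pocket's floor is 5 mm above the origin, its rim 14 mm.
- nest_cap: Fixed nest in the caddy. Grey block 103 x 80 mm, 14 mm high, with the keyed pocket: black-floored square recess 62 x 62 mm, 9 mm deep, with a notch 28 mm wide running on from the middle of its +x side (away from the robot, within 0.2 rad) to 55 mm from the square's centre. Origin at that centre, at the underside; floor 5 mm above it, rim 14 mm. The cap seats with its +x along this +x.
Things that resemble listed ones, but are neither listed nor needed, are in the scene too. What is shaped like the nest_liner but blue or brown is not meant.

How it is judged (in metres and radians):
At the end, for the whole second after the job is handed in: The four parts rest on their own nests: within 12 mm of the nest's centre, underside 2 to 7.5 mm above its origin, upright within 0.1 rad, at rest; the cap's x axis within 0.5 rad of its nest's; the wide pad and the two-eared cap within 30 mm of their starts (horizontal distance between rotor and nest_rotor below 0.012 m and z of rotor in the frame of nest_rotor between 0.002 and 0.0075 m and angle between each of rotor, liner, pad, end_cap's own z axis and vertical below 0.1 rad and linear speed of each of rotor, liner, pad, end_cap below 0.02 m/s and angular speed of each of rotor, liner, pad, end_cap below 0.2 rad/s and horizontal distance between liner and nest_liner below 0.012 m and z of liner in the frame of nest_liner between 0.002 and 0.0075 m and horizontal distance between pad and nest_pad below 0.012 m and z of pad in the frame of nest_pad between 0.002 and 0.0075 m and horizontal distance between end_cap and nest_cap below 0.012 m and z of end_cap in the frame of nest_cap between 0.002 and 0.0075 m and angle between the x axis of end_cap and the x axis of nest_cap, either way round below 0.5 rad and distance of each of wide_pad, two_ear_cap from where it was at the start of the episode below 0.03 m); the robot touches nothing.
It fails at once if the wide pad is moved by more than 30 mm (distance of wide_pad from where it was at the start of the episode above 0.03 m).
It fails at once if the two-eared cap is moved by more than 30 mm (distance of two_ear_cap from where it was at the start of the episode above 0.03 m).
It also fails if it takes over 109 s, if anything falls off the work surface, if the arm or the gripper's body presses on something with over 40 N, if the wrist force passes 120 N, or if a joint passes its speed limit or range.

### The arm

A 6-joint arm with a two-finger parallel gripper is mounted at the origin on the work surface. World frame = base frame: x ahead of the robot, y to its left, z up, the work surface at z = 0. Lengths are in mm, angles in rad, forces in N, time in s.
With the tool pointing down it reaches from about 350 to 875 mm from the base axis. Payload 15.5 kg.
Tool frame: the origin (TCP) lies midway between the tips of the shut fingers; the grasp point (between the pads) lies behind it (ctrl.grip_point_offset is the z of the grasp point in the tool frame, in mm); z points along the fingers, y is the line along which they close (so a half turn about z gives the same grasp; the last joint's range is limited). The gripper opens to 85 mm and grips with 20 to 120 N. Pads are 22 mm wide; open, the fingers measure 114 mm over their backs; the gripper's body (76 mm by 85 mm) begins 54 mm behind the grasp point. The pads swing forward as they close: fully open they stand 13 mm farther back than shut.
Start: joints at [1.109, 0.494, 1.345, -0, 1.302, -0.096], TCP at [223.556, 583.652, 231.277] pointing down, gripper open.
Joint ranges: [-2.91, 2.91], [-0.82, 2.16], [0.22, 2.67], [-1.22, 4.37], [0.12, 2.79], [-3.08, 3.08]. Speed limits (rad/s): [1.89, 1.89, 2.57, 3.01, 3.01, 3.01].

### API

Orientations are given as a rotation vector (axis times angle).
In Python, from bench import readout, viewer, ctrl gives the robot as it stands. The module is installed in compiled form; this text tells all that it offers.
- The arm moves only by the shell command python3 -m inch 'ROWS' [FORCE]. ROWS is a JSON object of lists of equal length, an entry for each row: "jaw": the opening, from 0 (shut) to 1 (fully open); "offset": the shift along the tool's x, y, z in units of 50 mm (1.0 is 50 mm), a list of three; "roll": the turn about the tool's z in degrees. A call has 1 to 20 rows; each row shifts and turns the commanded pose from where the row before left it, along the tool's axes as they then stand; what a row does not reach is not made up. A row lasts 1/10 s, in which the tool goes at most 50 mm and 8.59 degrees, less where a joint would pass 70% of its speed; a pose out of reach is approached as far as the arm can. A call is refused whole if a number of a shift passes 1 or a number of a turn 8.59, either way. A call with a gripper value outside its range is refused whole. The fingers move at their own pace and stop on an object; FORCE is the grip in N (left out, the last holds). Time passes only in rows, so rows that do not move let the fingers close. It gives the time, the measured TCP pose, the force, the opening and the grip force at its end, in the units of the state.
- readout.get_state(): the state, without advancing time (a new reading comes with each control period).
- viewer.get_image(name): name is "scene" or "top"; returns a dict with "pixels" (480x640x3 uint8, red, green, blue), "range_z" (480x640 float32, mm along the optical axis (not along the pixel's ray), 0 where there is no reading), "intrinsics" (3x3 intrinsics, pixels), "eye" and "attitude" of the camera in the world. Camera axes: x right, y down, z forward; pixel columns grow to the right and rows downward; lengths in mm; the calibration is good to about 2 mm. A picture is of the moment at which its call begins.
- ctrl.close_job(): hands the job in; it is judged then, once.
The state is a dict: "time_s": time; "qpos": joint angles; "joint_velocities": joint speeds; "effort": joint torques, N m; "eef_pos": TCP position; "tcp_rot": TCP orientation; "force": force on the tool from outside, world axes, zero at the start; "moment": the same for the moment, N m; "width": finger opening in mm; "grip_force": force on a finger pad.
Only numpy, scipy, OpenCV 4.12 (cv2) and the standard library are available. Lean on these libraries where they do the work, as an engineer would, in place of code of your own. Each camera call takes 0.05 s, during which the arm holds its last target. There are 200 camera calls.

## Working session

There is one attempt and no reset: what is moved stays moved. The work goes in short steps, Python scripts to look and compute and a shell command to move; the robot and the scene stay as the last step left them, time stands still between calls to the robot, and variables do not carry over. Pictures are saved under pics/ and viewed, at most 14 in all, crops included, and the job is handed in when it is done.

```bash
mkdir -p pics; cat > h.py <<'E'
import numpy as np, cv2
from bench import readout, viewer, ctrl
from scipy.spatial.transform import Rotation as R
def att(a):
    a=np.array(a,float)
    return a if a.shape==(3,3) else R.from_rotvec(a).as_matrix()
def snap(name,f):
    im=viewer.get_image(name); np.savez(''+f+'.npz',**{k:np.array(v) for k,v in im.items()})
    cv2.imwrite(f'pics/{f}.png',cv2.cvtColor(im['pixels'],cv2.COLOR_RGB2BGR)); return im
def cloud(im):
    K=np.array(im['intrinsics']);z=np.array(im['range_z'],float)
    v,u=np.mgrid[:480,:640]
    p=np.stack([(u-K[0,2])/K[0,0]*z,(v-K[1,2])/K[1,1]*z,z],-1)
    return p@att(im['attitude']).T+np.array(im['eye'])
E
python3 - <<'E'
from h import *
for n in('top','scene'):
    im=snap(n,n+'0'); print(n,im['eye'],im['attitude'],im['intrinsics'])
    P=cloud(im); print(P[240,320],P[400,320],P[240,500])
print(readout.get_state(), ctrl.grip_point_offset)
E
```

```text
top [ 328.44103875  -51.8703026  1460.37336897] [-2.18479718  2.12476438 -0.14529576] [[545.62528838   0.         320.96407772]
 [  0.         545.62528838 241.93686457]
 [  0.           0.           1.        ]]
[525.65367166 -51.28100773   7.18622697] [109.08671991 -62.82174397  14.17927338] [ 540.25761769 -537.845134      0.76555585]
scene [990.0549391   73.52831239 790.66282784] [-1.6652636  -2.14489329  0.6530452 ] [[458.25514514   0.         320.81034476]
 [  0.         458.25514514 238.23560349]
 [  0.           0.           1.        ]]
[490.81337999 -63.73468183   2.28235441] [800.62768869  16.63986254   2.01121594] [400.80968279 293.95055992   2.88947581]
{'time_s': 0.1, 'qpos': array([ 1.10946982e+00,  4.94105704e-01,  1.34607253e+00, -7.04792856e-06,
        1.30251082e+00, -9.54983370e-02]), 'joint_velocities': array([ 0.00053759, -0.00210693, -0.00092743, -0.00098106, -0.002894  ,
       -0.0018866 ]), 'effort': array([ 1.37347612e-03, -8.83572507e+01, -3.84562755e+01,  1.37215002e-04,
        5.34885912e-03, -3.83591203e-05]), 'eef_pos': array([223.42754911, 583.34663314, 230.76828581]), 'tcp_rot': array([-5.71385957e-01, -3.08889423e+00,  1.65869071e-03]), 'force': array([ 0.25586302, -0.21289776, -0.19660575]), 'moment': array([-0.03548144,  0.00294457,  0.03293191]), 'grip_force': 0.0, 'width': 85.2629507104943} -18.700000000000003
```

View pics/top0.png

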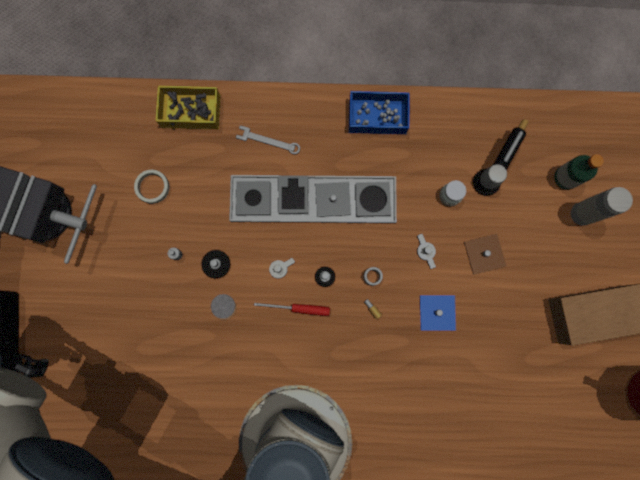

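View pics/scene0.png

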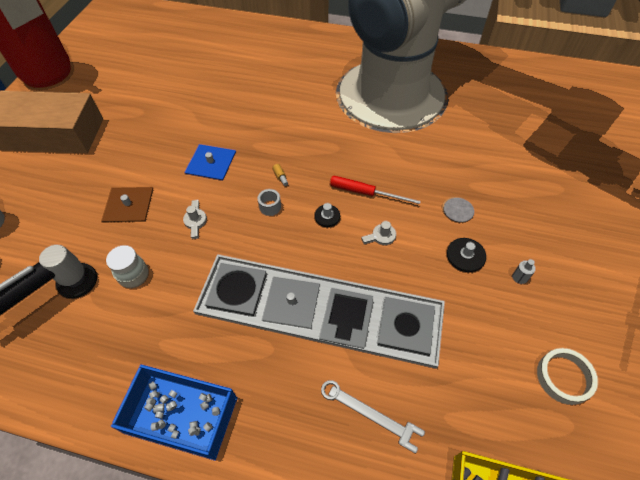

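The top view shows the rotor at (173,254), wide pad (216,264), one-eared cap (281,268), narrow pad (325,276), liner (373,276) and two-eared cap (427,250). The nests are rotor (254,198), cap (293,196), liner (333,198) and pad (374,198).

Possible mix-ups:
- **Liner:** the ring at (151,186) is too large.
- **Pad:** the wide pad at (216,264).
- **Cap:** the two-eared cap at (427,250) and the flat disc at (223,306).
- **Post nest:** the blue plate at (438,313) and the brown plate at (486,253).
- **Rotor:** the jar at (453,193).

I'll check these in a close crop and measure from both depth clouds.

```bash
cat > meas.py <<'E'
from h import *
def circ(c,r,P,zlo,zhi):
    m=(np.hypot(P[...,0]-c[0],P[...,1]-c[1])<r)&(P[...,2]>zlo)&(P[...,2]<zhi)
    q=P[m]; 
    return None if len(q)<3 else np.r_[cv2.minEnclosingCircle(q[:,:2].astype(np.float32))[0],q.mean(0),len(q)].round(1)
if __name__=='__main__':
    T=dict(np.load('top0.npz'));S=dict(np.load('scene0.npz'))
    PT,PS=cloud(T),cloud(S)
    px=dict(rotor=(173,254,45,70),wide=(216,264,25,50),cap=(280,268,25,50),pad=(325,276,25,50),liner=(373,276,28,40),two=(427,250,25,50),nliner=(333,198,24,40))
    for n,(u,v,a,b) in px.items():
        c=PT[v,u]; 
        for k,P in(('T',PT),('S',PS)): print(n,k,c.round(0),circ(c,32,P,a,b))
    for n,(u,v) in dict(nrotor=(254,198),ncap=(293,196),npad=(374,198)).items(): print(n,PT[v,u].round(1))
    for n,(u,v) in dict(nrotor=(407,324),ncap=(348,311),npad=(236,288),nliner=(291,299)).items(): print(n,PS[v,u].round(1))
E
python3 meas.py; python3 - <<'E'
from h import *
a=cv2.imread('pics/top0.png')[170:330,140:450]; cv2.imwrite('pics/c1.png',cv2.resize(a,None,fx=2.58,fy=2.58,interpolation=3))
a=cv2.imread('pics/scene0.png')[170:370,180:560]; cv2.imwrite('pics/c2.png',cv2.resize(a,None,fx=2.1,fy=2.1,interpolation=3))
E
```

```text
rotor T [473. 332.  40.] [480.2 329.5 477.5 331.1  58.   24. ]
rotor S [473. 332.  40.] [480.  333.2 481.8 332.5  57.   63. ]
wide T [451. 220.  31.] [455.2 226.6 454.7 226.   39.1  43. ]
wide S [451. 220.  31.] [457.6 227.3 459.6 226.9  37.3  99. ]
cap T [445.  51.  39.] [445.8  59.8 445.6  59.6  39.2  48. ]
cap S [445.  51.  39.] [447.9  60.6 450.8  60.4  37.3 106. ]
pad T [427. -67.  42.] [429.5 -65.1 429.4 -65.1  40.5  40. ]
pad S [427. -67.  42.] [431.1 -64.  434.2 -64.3  37.1  80. ]
liner T [ 433. -196.    3.] [ 432.9 -191.1  432.6 -191.1   33.7  113. ]
liner S [ 433. -196.    3.] [ 435.2 -190.9  436.4 -190.3   33.4  207. ]
two T [ 503. -333.   40.] [ 505.4 -334.   504.6 -333.8   39.7   52. ]
two S [ 503. -333.   40.] [ 507.1 -333.9  509.5 -332.4   37.5   99. ]
nliner T [636. -83.  35.] [640.  -81.5 639.2 -81.5  31.1  30. ]
nliner S [636. -83.  35.] [642.6 -80.7 643.3 -80.5  30.9  66. ]
nrotor [634.1 130.   14.3]
ncap [644.   25.3   7.6]
npad [ 644.5 -194.5    9.2]
nrotor [634.  136.4  11. ]
ncap [634.7  27.2   9.5]
npad [ 640.2 -191.1    7.9]
nliner [647.5 -77.5  32.3]
```

View pics/c1.png

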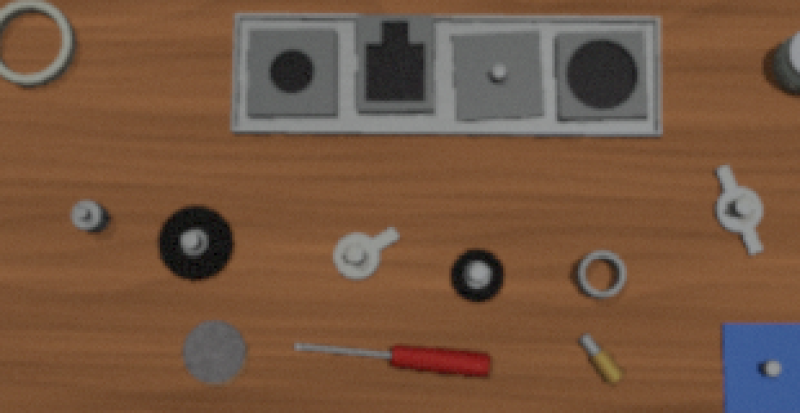

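View pics/c2.png

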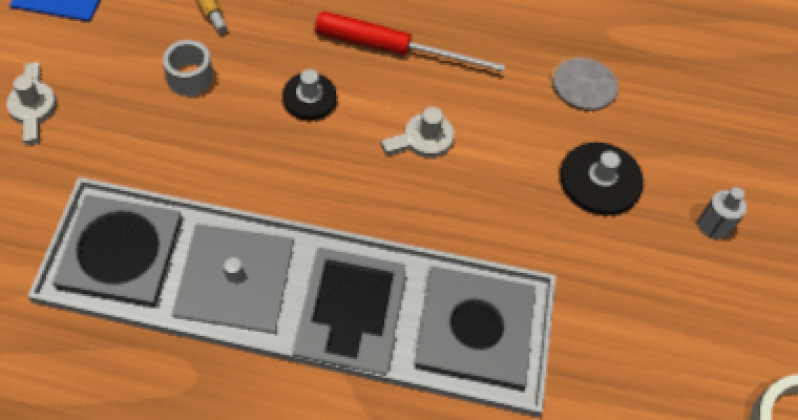

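The crops confirm the choices: the one-eared cap's ear points up-right, the narrow pad is at c1 (477,274), the liner at c1 (600,274), and the grey post plate at c1 (498,73). Next I'll fit the nest centres and the cap's ear angle.

```bash
cat > m2.py <<'E'
from h import *
def plane(im,uv,z):
    K=im['intrinsics'];d=np.c_[(uv[:,0]-K[0,2])/K[0,0],(uv[:,1]-K[1,2])/K[1,1],np.ones(len(uv))]@att(im['attitude']).T
    e=im['eye'];return e+d*((z-e[2])/d[:,2])[:,None]
for f,seeds in(('top0',dict(nrotor=(254,198),ncap=(293,196),npad=(374,198))),('scene0',dict(nrotor=(407,324),ncap=(348,311),npad=(236,288)))):
    im=dict(np.load(f+'.npz'));g=im['pixels'].max(2)
    m=(g<60).astype(np.uint8);n,l,st,ce=cv2.connectedComponentsWithStats(m)
    for k,(u,v) in seeds.items():
        L=l[v,u];vu=np.argwhere(l==L);p=plane(im,vu[:,::-1].astype(float),13)[:,:2]
        r=cv2.minAreaRect(p.astype(np.float32))
        print(f,k,len(p),p.mean(0).round(1),[np.round(x,1) for x in r])
    # cap ear
    P=cloud(im);c=np.array([446,59.7]) if f=='top0' else np.array([448.5,60.5])
    d=P[...,:2]-c;rr=np.hypot(d[...,0],d[...,1]);m=(rr>30)&(rr<48)&(P[...,2]>6)&(P[...,2]<16)
    q=d[m];print('ear',m.sum(),q.mean(0),np.arctan2(*q.mean(0)[::-1]))
    # caddy orientation
    m=(P[...,0]>560)&(P[...,0]<720)&(abs(P[...,1]+28)<260)&(P[...,2]>14.)&(P[...,2]<24)
    print('caddy',[np.round(x,2) for x in cv2.minAreaRect(P[m][:,:2].astype(np.float32))])
E
python3 m2.py
```

```text
top0 nrotor 209 [636.2 134.1] [array([635.7, 134.3]), array([41.5, 40.5]), np.float64(2.4)]
top0 ncap 569 [645.   26.5] [array([651.2,  26.7]), array([83. , 56.9]), np.float64(1.8)]
top0 npad 550 [ 642.8 -191.5] [array([ 642.3, -191.5]), array([69. , 70.6]), np.float64(1.6)]
ear 57 [ 10.66433469 -17.44703566] -1.0221527275433415
caddy [array([638.67, -27.41]), array([127.33, 447.84]), np.float64(1.34)]
scene0 nrotor 452 [635.  135.7] [array([634.7, 135.9]), array([42.5, 43.4]), np.float64(14.3)]
scene0 ncap 1188 [643.2  27.2] [array([648.1,  27.3]), array([84.5, 60.8]), np.float64(1.8)]
scene0 npad 1019 [ 641.3 -190.4] [array([ 640.6, -190.6]), array([71.3, 71.7]), np.float64(44.4)]
ear 64 [ 21.53889381 -32.48353394] -0.9852870679261942
caddy [array([641.17, -27.27]), array([127.85, 448.02]), np.float64(1.03)]
```

```bash
python3 -m inch '{"jaw":[1,1,1,1],"offset":[[0,0,0.3],[0,0,0.3],[0,0,0.3],[0,0,0]],"roll":[-7,-7,-7,0]}' 40; python3 -c "
from h import *
s=readout.get_state();print(R.from_rotvec(s['tcp_rot']).as_matrix().round(3),s['eef_pos'],s['qpos'])"
```

```text
time_s: 0.5
eef_pos: [223.0, 582.5, 184.2]
tcp_rot: [0.005, -3.14, 0.005]
force: [-0.3, 0.7, 0.7]
width: 85.3
grip_force: 0.0
[[-1.    -0.003 -0.002]
 [-0.003  1.    -0.003]
 [ 0.002 -0.003 -1.   ]] [222.99702049 582.48960578 184.20627081] [ 1.10947783e+00  5.39482097e-01  1.40197711e+00 -1.03021262e-05
  1.20399858e+00 -4.64368219e-01]
```

```bash
python3 -m inch '{"jaw":[1,1,1,1,1,1,1,1,1,1,1,1],"offset":[[-0.515,-0.502,0],[-0.515,-0.502,0],[-0.515,-0.502,0],[-0.515,-0.502,0],[-0.515,-0.502,0],[-0.515,-0.502,0],[-0.515,-0.502,0],[-0.515,-0.502,0],[-0.515,-0.502,0],[-0.515,-0.502,0],[0,0,0],[0,0,0]],"roll":[0,0,0,0,0,0,0,0,0,0,0,0]}'
```

```text
time_s: 1.7
eef_pos: [481.7, 332.4, 186.8]
tcp_rot: [0.006, 3.141, 0.0]
force: [-0.1, 0.2, -0.7]
width: 85.5
grip_force: 0.0
```

```bash
python3 -m inch '{"jaw":[1,1,1,1,1,1,1,1,1,0,0,0,0,0,0,0,0],"offset":[[0.02,-0.02,0.4],[0,0,0.4],[0,0,0.4],[0,0,0.4],[0,0,0.4],[0,0,0.4],[0,0,0.4],[0,0,0.4],[0,0,0.3],[0,0,0],[0,0,0],[0,0,0],[0,0,0],[0,0,0],[0,0,0],[0,0,0],[0,0,0]],"roll":[0,0,0,0,0,0,0,0,0,0,0,0,0,0,0,0,0]}' 40
```

```text
time_s: 3.4
eef_pos: [480.7, 332.3, 12.4]
tcp_rot: [-0.001, 3.14, 0.002]
force: [-1.6, 2.1, 8.1]
width: 28.7
grip_force: 38.8
```

```bash
python3 -m inch '{"jaw":[0,0,0,0,0,0,0,0,0,0,0,0,0,0,0,0],"offset":[[0,0,-0.3],[0,0,-0.5],[0,0,-0.5],[0,0,-0.2],[-0.312,-0.396,0],[-0.312,-0.396,0],[-0.312,-0.396,0],[-0.312,-0.396,0],[-0.312,-0.396,0],[-0.312,-0.396,0],[-0.312,-0.396,0],[-0.312,-0.396,0],[-0.312,-0.396,0],[-0.312,-0.396,0],[0,0,0],[0,0,0]],"roll":[0,0,0,0,0,0,0,0,0,0,0,0,0,0,0,0]}'; python3 - <<'E'
from h import *
im=snap('scene','s1');a=cv2.imread('pics/s1.png')[170:370,180:560]; cv2.imwrite('pics/s1c.png',cv2.resize(a,None,fx=2,fy=2))
E
```

```text
time_s: 5.0
eef_pos: [636.1, 133.6, 85.8]
tcp_rot: [-0.001, -3.141, -0.0]
force: [-0.7, -0.1, -2.9]
width: 28.6
grip_force: 40.2
```

View pics/s1c.png

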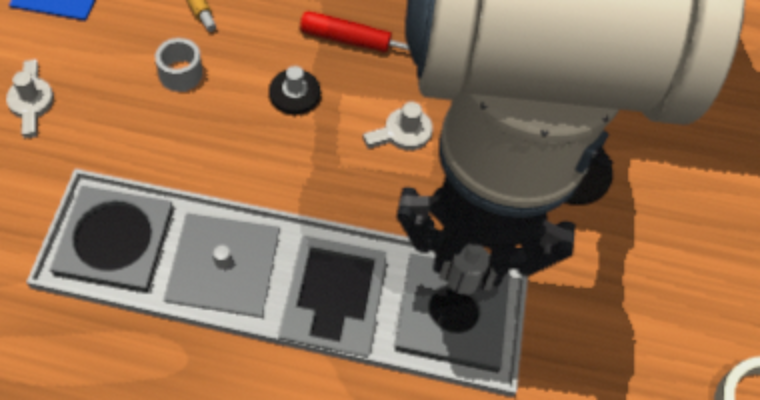

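The rotor hangs upright over its pocket (crop 455,305).

```bash
python3 -m inch '{"jaw":[0,0,0,0,0,0,0,0,0],"offset":[[0,0.02,0.25],[0,0,0.25],[0,0,0.2],[0,0,0.2],[0,0,0.2],[0,0,0.1],[0,0,0.05],[0,0,0],[0,0,0]],"roll":[0,0,0,0,0,0,0,0,0]}'
```

```text
time_s: 5.95
eef_pos: [636.7, 134.9, 24.2]
tcp_rot: [-0.001, 3.141, 0.0]
force: [-1.1, -0.4, -2.5]
width: 28.8
grip_force: 40.2
```

```bash
python3 -m inch '{"jaw":[0,0,0,0.65,0.65,0.65,0.65,0.65,0.65,0.65,0.65,0.65],"offset":[[0,0,0.03],[0,0,0.025],[0,0,0],[0,0,0],[0,0,0],[0,0,0],[0,0,-0.1],[0,0,-0.3],[0,0,-0.5],[0,0,-0.5],[0,0,-0.2],[0,0,0]],"roll":[0,0,0,0,0,0,0,0,0,0,0,0]}'
```

```text
time_s: 7.15
eef_pos: [637.4, 135.1, 103.1]
tcp_rot: [-0.001, 3.138, 0.001]
force: [0.2, -0.1, 0.7]
width: 55.0
grip_force: 0.0
```

```bash
python3 -m inch '{"jaw":[0.65,0.65,0.65,0.65,0.65,0.65,0.65,0.65,0.65,0.65,0.65,0.65,0.65,0.65,0.65,0.65,0.65,0.65],"offset":[[0.381,-0.15,0],[0.381,-0.15,0],[0.381,-0.15,0],[0.381,-0.15,0],[0.381,-0.15,0],[0.381,-0.15,0],[0.381,-0.15,0],[0.381,-0.15,0],[0.381,-0.15,0],[0.381,-0.15,0],[0,0,0],[0,0,0],[0,0,0],[0,0,0],[0,0,0],[0,0,0],[0,0,0],[0,0,0]],"roll":[0,0,0,0,0,0,0,0,0,0,8.34,8.34,8.34,8.34,8.34,8.34,8.34,0]}'; python3 -c "
from h import *
s=readout.get_state();M=R.from_rotvec(s['tcp_rot']).as_matrix();print(M[:2,:2].round(3),np.degrees(np.arctan2(M[1,0],M[0,0])),'tool shift to cap, units',(M.T@(np.array([447,60.2,16])-s['eef_pos'])/50).round(3))"
```

```text
time_s: 8.95
eef_pos: [445.4, 59.8, 100.4]
tcp_rot: [-1.535, -2.74, 0.001]
force: [0.6, 0.4, -0.6]
width: 55.6
grip_force: 0.0
[[-0.522  0.853]
 [ 0.853  0.522]] 121.49177217849197 tool shift to cap, units [-0.011  0.033  1.689]
```

```bash
python3 -m inch '{"jaw":[0.65,0.65,0.65,0.65,0.65,0.65,0.65,0,0,0,0,0,0,0,0],"offset":[[-0.01,0.03,0.3],[0,0,0.3],[0,0,0.3],[0,0,0.3],[0,0,0.3],[0,0,0.2],[0,0,0],[0,0,0],[0,0,0],[0,0,0],[0,0,0],[0,0,0],[0,0,0],[0,0,0],[0,0,0]],"roll":[0,0,0,0,0,0,0,0,0,0,0,0,0,0,0]}' 40
```

```text
time_s: 10.45
eef_pos: [447.8, 60.2, 16.7]
tcp_rot: [1.53, 2.743, 0.001]
force: [-1.8, 0.0, 6.1]
width: 18.4
grip_force: 38.8
```

```bash
python3 -m inch '{"jaw":[0,0,0,0,0,0,0,0,0,0,0,0],"offset":[[0,0,-0.3],[0,0,-0.5],[0,0,-0.5],[0,0,-0.3],[0,0,0],[0,0,0],[0,0,0],[0,0,0],[0,0,0],[0,0,0],[0,0,0],[0,0,0]],"roll":[0,0,0,0,-8.34,-8.34,-8.34,-8.34,-8.34,-8.34,-8.34,0]}'; python3 -m inch '{"jaw":[0,0,0,0,0,0,0,0,0,0,0,0],"offset":[[-0.381,-0.067,0],[-0.381,-0.067,0],[-0.381,-0.067,0],[-0.381,-0.067,0],[-0.381,-0.067,0],[-0.381,-0.067,0],[-0.381,-0.067,0],[-0.381,-0.067,0],[-0.381,-0.067,0],[-0.381,-0.067,0],[0,0,0],[0,0,0]],"roll":[0,0,0,0,0,0,0,0,0,0,0,0]}'; python3 - <<'E'
from h import *
im=snap('scene','s2');a=cv2.imread('pics/s2.png')[190:370,240:500]; cv2.imwrite('pics/s2c.png',cv2.resize(a,None,fx=3,fy=3))
P=cloud(im)
s=readout.get_state();c=s['eef_pos'];M=R.from_rotvec(s['tcp_rot']).as_matrix();print(np.degrees(np.arctan2(M[1,0],M[0,0])))
z0=c[2]-16.7
d=P[...,:2]-c[:2];rr=np.hypot(d[...,0],d[...,1]);m=(rr<52)&(abs(P[...,2]-z0-10)<5)&(d[...,0]>10)
q=P[m];f=q[q[:,0]>c[0]+30];print(c,len(q),len(f),f.mean(0),f[:,0].max())
E
```

```text
time_s: 11.65
eef_pos: [447.5, 60.2, 96.5]
tcp_rot: [-0.006, 3.141, -0.0]
force: [0.7, -0.4, -1.0]
width: 18.3
grip_force: 39.3
time_s: 12.85
eef_pos: [637.7, 26.8, 95.9]
tcp_rot: [-0.004, -3.141, -0.0]
force: [-0.5, -0.0, -1.2]
width: 18.8
grip_force: 39.3
179.89922774961417
[637.24095019  26.90600065  95.98779941] 299 100 [677.60559661  27.51599969  89.72418782] 686.589027650022
```

View pics/s2c.png

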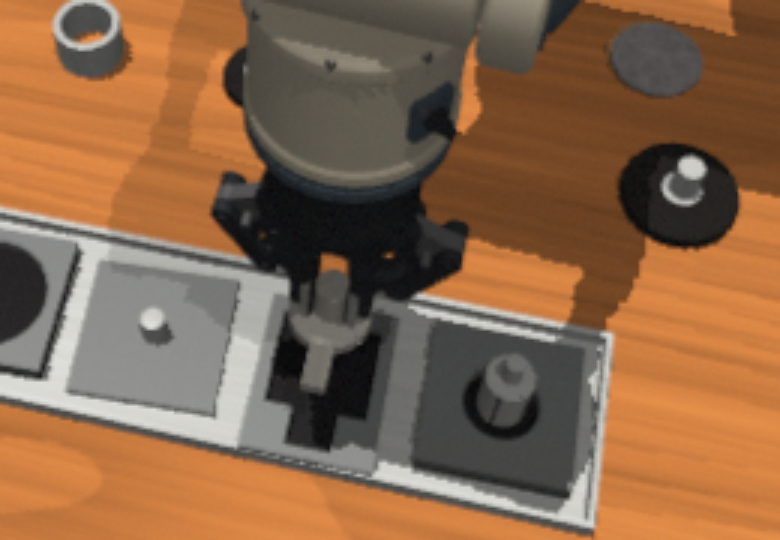

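The rotor is seated upright in its pocket at crop (507,390). The cap's ear at (318,370) is in line with the notch, so I'll lower it.

```bash
python3 -m inch '{"jaw":[0,0,0,0,0,0,0,0,0,0],"offset":[[-0.02,0,0.25],[0,0,0.25],[0,0,0.25],[0,0,0.25],[0,0,0.15],[0,0,0.1],[0,0,0.05],[0,0,0.05],[0,0,0],[0,0,0]],"roll":[0,0,0,0,0,0,0,0,0,0]}'
```

```text
time_s: 13.9
eef_pos: [639.2, 26.8, 28.8]
tcp_rot: [-0.001, 3.141, -0.0]
force: [0.1, -0.1, -0.8]
width: 18.5
grip_force: 39.3
```

```bash
python3 -m inch '{"jaw":[0,0,0,0.6,0.6,0.6,0.6,0.6,0.6,0.6,0.6],"offset":[[0,0,0.03],[0,0,0.03],[0,0,0],[0,0,0],[0,0,0],[0,0,0],[0,0,-0.2],[0,0,-0.4],[0,0,-0.5],[0,0,-0.4],[0,0,0]],"roll":[0,0,0,0,0,0,0,0,0,0,0]}'; python3 -m inch '{"jaw":[0.6,0.6,0.6,0.6,0.6,0.6,0.6,0.6,0.6,0.6,0.6,0.6],"offset":[[0.418,-0.183,0],[0.418,-0.183,0],[0.418,-0.183,0],[0.418,-0.183,0],[0.418,-0.183,0],[0.418,-0.183,0],[0.418,-0.183,0],[0.418,-0.183,0],[0.418,-0.183,0],[0.418,-0.183,0],[0,0,0],[0,0,0]],"roll":[0,0,0,0,0,0,0,0,0,0,0,0]}'; python3 - <<'E'
from h import *
im=snap('scene','s3');a=cv2.imread('pics/s3.png')[180:380,200:500]; cv2.imwrite('pics/s3c.png',cv2.resize(a,None,fx=2.6,fy=2.6))
E
```

```text
time_s: 15.0
eef_pos: [640.7, 26.8, 104.0]
tcp_rot: [-0.001, 3.137, -0.0]
force: [1.8, -0.2, 0.0]
width: 51.0
grip_force: 0.0
time_s: 16.2
eef_pos: [430.2, -65.0, 100.7]
tcp_rot: [0.0, 3.141, -0.0]
force: [0.2, 0.6, 0.1]
width: 51.0
grip_force: 0.0
```

View pics/s3c.png

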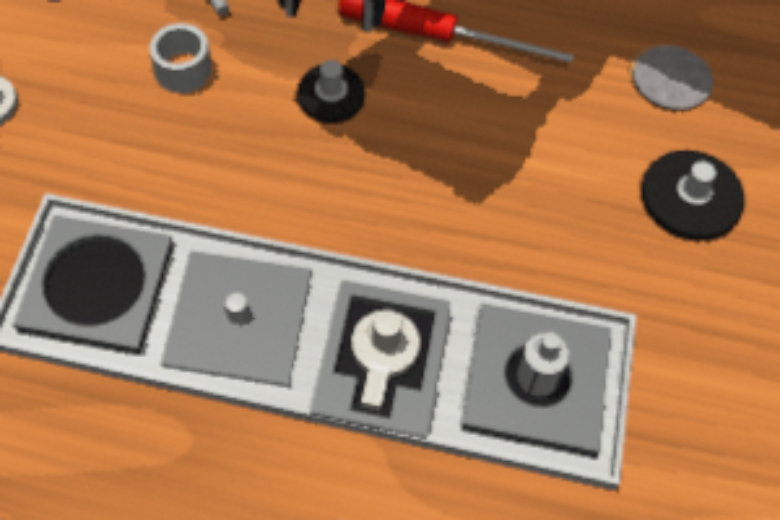

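The cap is seated with its ear in the notch at (373,390), and the rotor is good at (540,370). The narrow pad is next.

```bash
python3 -m inch '{"jaw":[0.6,0.6,0.6,0.6,0.6,0.6,0.6,0,0,0,0,0,0,0,0],"offset":[[0,0.01,0.3],[0,0,0.3],[0,0,0.3],[0,0,0.3],[0,0,0.3],[0,0,0.15],[0,0,0],[0,0,0],[0,0,0],[0,0,0],[0,0,0],[0,0,0],[0,0,0],[0,0,0],[0,0,0]],"roll":[0,0,0,0,0,0,0,0,0,0,0,0,0,0,0]}' 40;  python3 -m inch '{"jaw":[0,0,0,0,0,0,0,0,0,0,0,0,0,0,0,0],"offset":[[0,0,-0.3],[0,0,-0.5],[0,0,-0.5],[0,0,-0.3],[-0.424,-0.253,0],[-0.424,-0.253,0],[-0.424,-0.253,0],[-0.424,-0.253,0],[-0.424,-0.253,0],[-0.424,-0.253,0],[-0.424,-0.253,0],[-0.424,-0.253,0],[-0.424,-0.253,0],[-0.424,-0.253,0],[0,0,0],[0,0,0]],"roll":[0,0,0,0,0,0,0,0,0,0,0,0,0,0,0,0]}'
```

```text
time_s: 17.75
eef_pos: [430.5, -64.4, 18.7]
tcp_rot: [-0.001, 3.14, -0.0]
force: [0.5, 2.0, 6.2]
width: 16.3
grip_force: 38.9
time_s: 19.35
eef_pos: [641.9, -190.6, 98.1]
tcp_rot: [0.001, -3.141, -0.0]
force: [-0.4, 0.1, -1.2]
width: 16.4
grip_force: 39.2
```

```bash
python3 -m inch '{"jaw":[0,0,0,0,0,0,0,0,0,0],"offset":[[0,0,0.25],[0,0,0.25],[0,0,0.25],[0,0,0.25],[0,0,0.15],[0,0,0.1],[0,0,0.05],[0,0,0.05],[0,0,0],[0,0,0]],"roll":[0,0,0,0,0,0,0,0,0,0]}'
```

```text
time_s: 20.35
eef_pos: [642.4, -190.8, 30.9]
tcp_rot: [-0.001, 3.141, -0.0]
force: [0.1, -0.5, -1.1]
width: 16.9
grip_force: 39.2
```

```bash
python3 -m inch '{"jaw":[0,0,0,0.6,0.6,0.6,0.6,0.6,0.6,0.6,0.6],"offset":[[0,0,0.03],[0,0,0.03],[0,0,0],[0,0,0],[0,0,0],[0,0,0],[0,0,-0.2],[0,0,-0.4],[0,0,-0.5],[0,0,-0.4],[0,0,0]],"roll":[0,0,0,0,0,0,0,0,0,0,0]}'; python3 -m inch '{"jaw":[1,1,1,1,1,1,1,1,1,1,1,1],"offset":[[0.418,0,0],[0.418,0,0],[0.418,0,0],[0.418,0,0],[0.418,0,0],[0.418,0,0],[0.418,0,0],[0.418,0,0],[0.418,0,0],[0.418,0,0],[0,0,0],[0,0,0]],"roll":[0,0,0,0,0,0,0,0,0,0,0,0]}'; python3 - <<'E'
from h import *
im=snap('scene','s4');a=cv2.imread('pics/s4.png')[180:380,180:480]; cv2.imwrite('pics/s4c.png',cv2.resize(a,None,fx=2.6,fy=2.6))
E
```

```text
time_s: 21.45
eef_pos: [643.8, -191.3, 106.2]
tcp_rot: [-0.001, 3.137, -0.003]
force: [1.1, 0.2, 0.7]
width: 51.1
grip_force: 0.0
time_s: 22.65
eef_pos: [433.3, -191.0, 102.7]
tcp_rot: [-0.0, 3.141, -0.0]
force: [1.3, 0.3, -0.1]
width: 85.1
grip_force: 0.0
```

View pics/s4c.png

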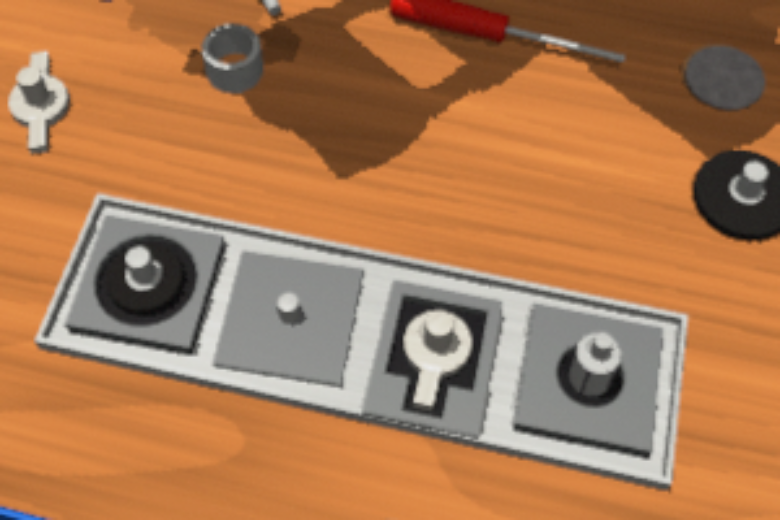

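The pad is seated at (145,280). The liner is next.

```bash
python3 -m inch '{"jaw":[1,1,1,1,1,1,1,1,0,0,0,0,0,0,0,0],"offset":[[0,0,0.3],[0,0,0.3],[0,0,0.3],[0,0,0.3],[0,0,0.3],[0,0,0.25],[0,0,0.1],[0,0,0],[0,0,0],[0,0,0],[0,0,0],[0,0,0],[0,0,0],[0,0,0],[0,0,0],[0,0,0]],"roll":[0,0,0,0,0,0,0,0,0,0,0,0,0,0,0,0]}' 40;  python3 -m inch '{"jaw":[0,0,0,0,0,0,0,0,0,0,0,0,0,0,0,0],"offset":[[0,0,-0.3],[0,0,-0.5],[0,0,-0.5],[0,0,-0.3],[-0.413,0.22,0],[-0.413,0.22,0],[-0.413,0.22,0],[-0.413,0.22,0],[-0.413,0.22,0],[-0.413,0.22,0],[-0.413,0.22,0],[-0.413,0.22,0],[-0.413,0.22,0],[-0.413,0.22,0],[0,0,0],[0,0,0]],"roll":[0,0,0,0,0,0,0,0,0,0,0,0,0,0,0,0]}'; python3 - <<'E'
from h import *
im=snap('scene','s5');a=cv2.imread('pics/s5.png')[180:380,180:480]; cv2.imwrite('pics/s5c.png',cv2.resize(a,None,fx=2.6,fy=2.6))
E
```

```text
time_s: 24.3
eef_pos: [433.5, -191.1, 10.9]
tcp_rot: [-0.001, 3.14, -0.001]
force: [-0.9, 0.1, 11.2]
width: 47.3
grip_force: 39.1
time_s: 25.9
eef_pos: [639.3, -80.5, 89.9]
tcp_rot: [0.002, -3.141, 0.0]
force: [-0.9, -0.6, -2.2]
width: 47.0
grip_force: 42.0
```

View pics/s5c.png

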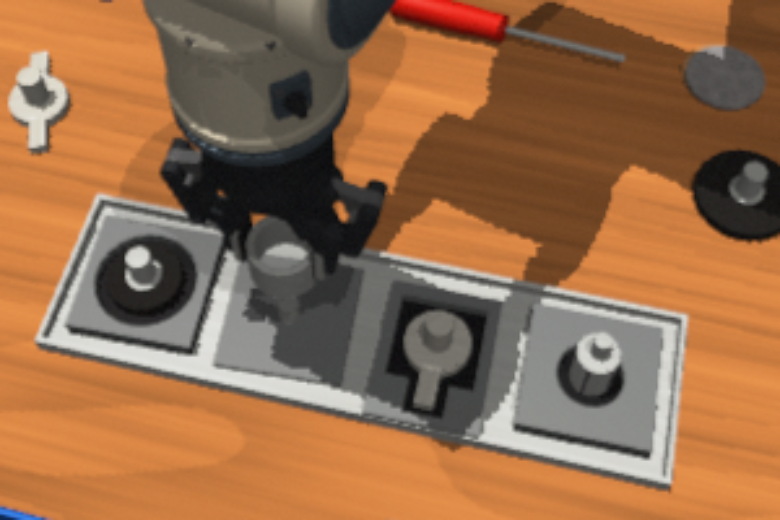

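The liner is held upright above the post (crop 285,260), so I'll lower it.

```bash
python3 -m inch '{"jaw":[0,0,0,0,0,0,0,0,0,0],"offset":[[-0.02,0,0.25],[0,0,0.25],[0,0,0.25],[0,0,0.25],[0,0,0.15],[0,0,0.1],[0,0,0.05],[0,0,0.05],[0,0,0],[0,0,0]],"roll":[0,0,0,0,0,0,0,0,0,0]}'
```

```text
time_s: 26.95
eef_pos: [640.8, -80.7, 22.8]
tcp_rot: [-0.001, 3.141, -0.0]
force: [-0.4, 0.7, -1.6]
width: 46.9
grip_force: 42.0
```

```bash
python3 -m inch '{"jaw":[0,0,0,0.9,0.9,0.9,0.9,0.9,0.9,0.9,0.9,0.9],"offset":[[0,0,0.03],[0,0,0.025],[0,0,0],[0,0,0],[0,0,0],[0,0,0],[0,0,-0.1],[0,0,-0.3],[0,0,-0.5],[0,0,-0.5],[0,0,-0.4],[0,0,0]],"roll":[0,0,0,0,0,0,0,0,0,0,0,0]}'; python3 -m inch '{"jaw":[1,1,1,1,1,1,1,1],"offset":[[0.4,0,-0.2],[0.4,0,-0.2],[0.4,0,-0.2],[0.4,0,0],[0.4,0,0],[0.4,0,0],[0,0,0],[0,0,0]],"roll":[0,0,0,0,0,0,0,0]}'; python3 - <<'E'
from h import *
from meas import circ
im=snap('scene','s6');a=cv2.imread('pics/s6.png')[180:380,180:540]; cv2.imwrite('pics/s6c.png',cv2.resize(a,None,fx=2.2,fy=2.2))
P=cloud(im)
for n,c,a,b in(('rotor',(636.5,135),60,75),('liner',(641,-81),38,50),('pad',(642,-191),40,60),('cap',(639,27),40,60)): print(n,circ(c,30,P,a,b))
E
```

```text
time_s: 28.15
eef_pos: [642.4, -81.1, 114.0]
tcp_rot: [-0.001, 3.136, -0.002]
force: [0.6, -0.3, -0.0]
width: 77.1
grip_force: 0.0
time_s: 28.95
eef_pos: [520.8, -80.9, 140.2]
tcp_rot: [-0.001, 3.141, -0.0]
force: [0.2, -0.9, -0.0]
width: 85.8
grip_force: 0.0
rotor [635.7 135.4 636.7 134.8  68.3  50. ]
liner [641.4 -79.9 642.8 -79.5  42.9 258. ]
pad [ 642.4 -189.8  644.1 -189.4   48.5   86. ]
cap [641.   27.2 641.6  27.4  48.8 109. ]
```

View pics/s6c.png

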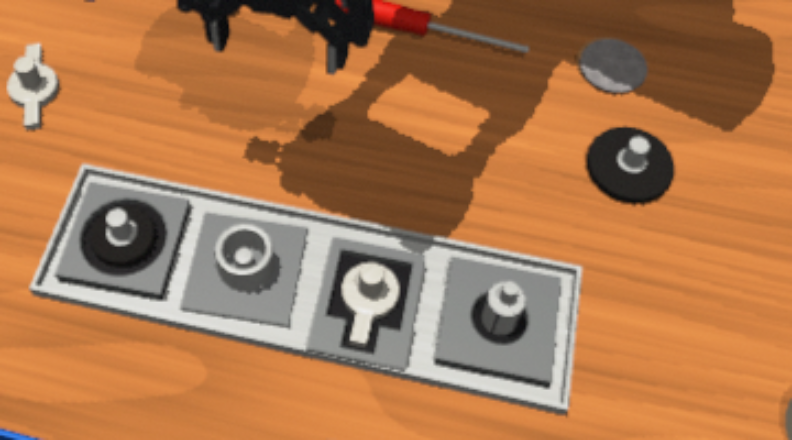

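All four parts are seated: tops at z 68/43/49/49, rotor (500,310), liner over the post (243,255), pad (125,235), and cap with its ear in the notch (362,325). The look-alikes haven't moved, so I'll hand in.

```bash
python3 -c "
from bench import ctrl
print(ctrl.close_job())"
```

```text
the job is handed in; nothing more can be done
None
```

The caddy is loaded and the job handed in at about 29 s: the last picture shows the rotor, liner, narrow pad and one-eared cap seated and let go in their own nests, with the wide pad and two-eared cap unmoved; no verdict was returned.

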